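# Hold the washed top plate over its tube rack for screwing

### The arm

A 6-joint arm with a two-finger parallel gripper is mounted at the origin on the work surface. World frame = base frame: x ahead of the robot, y to its left, z up, the work surface at z = 0. Lengths are in mm, angles in rad, forces in N, time in s.
With the tool pointing down it reaches from about 375 to 925 mm from the base axis. Payload 5.7 kg.
Tool frame: the origin (TCP) lies on the centre line of the jaws, within the pads' length; the fingertips stand 17 mm ahead of it and the grasp point (between the pads) lies 2 mm behind it; z points along the fingers, y is the line along which they close (so a half turn about z gives the same grasp; the last joint's range is limited). The gripper opens to 88 mm and grips with 3 to 60 N. Pads are 20 mm wide; open, the fingers measure 115 mm over their backs; the gripper's body (75 mm by 178 mm) begins 61 mm behind the grasp point.
Start: joints at [1.163, 0.359, 1.51, -0, 1.272, -0.115], TCP at [173.174, 574.435, 239.623] pointing down, gripper open.
Joint ranges: [-2.97, 2.97], [-1.01, 2.36], [0.21, 2.38], [-0.96, 4.11], [0.2, 2.71], [-2.98, 2.98]. Speed limits (rad/s): [2.39, 2.39, 3.14, 3.14, 3.14, 3.14].

### API

Orientations are given as a unit quaternion [w, x, y, z].
In Python, from bench import state, get_image, get_calibration, job_done, silhouettes gives the robot as it stands.
- The arm moves only by the tool drive_tool, never from a script. Its argument "commands" is one flat list of numbers, 7 for each row, row after row: the shift along the world's x, y, z in m, then the turn, a rotation vector about the world's x, y, z in degrees, then the opening, from 0 (shut) to 1 (fully open). A call has 1 to 12 rows; each row is the pose to reach, as a shift and turn from the pose commanded when the call began; what a row does not reach only later rows make up. A row lasts 1/12 s, in which the tool goes at most 41.7 mm and 7.16 degrees, less where a joint would pass 70% of its speed; a pose out of reach is approached as far as the arm can. A call with a gripper value outside its range is refused whole. The fingers move at their own pace and stop on an object; "force" is the grip in N (left out, the last holds). Time passes only in rows, so rows that repeat a pose let the fingers close. It gives the time, the measured TCP pose, the force, the opening and the grip force at its end, in the units of the state.
- state(): the state, without advancing time (a new reading comes with each control period).
- get_image(name): name is "scene" or "top"; returns (picture, depth): 480x640x3 uint8, red, green, blue; 480x640 float32, mm along the optical axis (not along the pixel's ray), 0 where there is no reading.
- get_calibration(name): a dict with "K" (3x3 intrinsics, pixels), "cam_to_world" (4x4, takes a point from camera to world coordinates). Camera axes: x right, y down, z forward; pixel columns grow to the right and rows downward; lengths in mm; the calibration is good to about 2 mm. A picture is of the moment at which its call begins. get_calibration takes no time and is no camera call.
- job_done(): hands the job in; it is judged then, once.
Trained networks look in the newest picture that a camera, given by its name, has taken for a name from the list of things; names that differ only in an ending like _2 or _b are one class to them, and where a whole thing is asked for, a point or a joint stands for the part that bears it (a point fixed in the world has none). Each returns a list of dicts, best first, with "score" (0 to 1); they miss things now and then, are a little off and sometimes report something else, mostly with a low value. They report only what shows in the picture. A call takes as long as a camera call. They do not tell look-alikes from the thing itself.
- silhouettes(name, camera): "mask" (480x640 bool, what is visible of it) and "at" ([column, row] in pixels, amid what is visible of it).
The state is a dict: "clock": time; "q": joint angles; "joint_vel": joint speeds; "effort": joint torques, N m; "position": TCP position; "orientation": TCP orientation; "force": force on the tool from outside, world axes, zero at the start; "torque": the same for the moment, N m; "gripper_width": opening from 0.0 (shut) to 1.0 (fully open); "grasp_force": force on a finger pad.
Only numpy, scipy, OpenCV 4.12 (cv2) and the standard library are available. Lean on these libraries where they do the work, as an engineer would, in place of code of your own. Each camera call takes 0.05 s, during which the arm holds its last target. There are 200 camera calls.

### The job

Two tube racks have been taken apart for washing. Take the top plate that lies on the flat steel draining tray to the rack frame whose shelf has the same pattern of tube holes, and hold it there level, hovering about 15 mm above the pillars without touching them, its four corner screw holes lined up over the threaded holes in the pillars, so that I can start the screws; finish while still holding it like that. Leave the other plate in the deep dark wash-up tray, and do not shift either frame or the things around.

Things in the scene. Friction and masses are not known exactly. Their poses are not given: they have to be found in the camera images.
- plate_coarse: loose rigid white plastic top plate of a tube rack, 190 x 60 x 6 mm, 50 to 100 g, with two rows of six 17 mm tube holes (coarse pattern) and a 9 mm screw hole near each corner, at x = +-84, y = +-20 mm; origin at the centre of its underside, x along its length, z up. It lies flat on the bars of one of the trays, underside 16 mm above the bench. Half-turn symmetric
- plate_fine: loose rigid white plastic top plate of a tube rack, 190 x 60 x 6 mm, 50 to 100 g, with three rows of eight 12 mm tube holes (fine pattern) and a 9 mm screw hole near each corner, at x = +-84, y = +-20 mm; origin at the centre of its underside, x along its length, z up. It lies flat on the bars of one of the trays, underside 16 mm above the bench. Half-turn symmetric
- frame_coarse: rack frame without top plate, loose on the bench, 0.75 kg: dark base 200 x 66 x 10 mm, four 14 mm pillars at x = +-84, y = +-20 mm with brass 6 mm threaded holes in their tops 70 mm above the bench, white shelf plate at 34 to 39 mm with two rows of six 17 mm tube holes (coarse pattern). Origin: centre of the base's underside, x along its length, z up. Half-turn symmetric
- frame_fine: rack frame without top plate, loose on the bench, 0.75 kg: dark base 200 x 66 x 10 mm, four 14 mm pillars at x = +-84, y = +-20 mm with brass 6 mm threaded holes in their tops 70 mm above the bench, white shelf plate at 34 to 39 mm with three rows of eight 12 mm tube holes (fine pattern). Origin: centre of the base's underside, x along its length, z up. Half-turn symmetric
- drain: flat stainless draining tray, 240 x 166 mm with a 7 mm rim and a 3 mm floor, fixed to the bench; four dark cross bars (along its y, at x = +-45 and +-75 mm) carry a plate 16 mm above the bench, leaving free depth beside the plate's middle. Origin at the centre of its underside, x along its length
- wash: dark plastic wash-up tray, 240 x 166 mm with a rim 30 mm high all round, fixed to the bench; four moulded ribs at x = +-45 and +-75 mm carry a plate 16 mm above the bench. Origin at the centre of its underside
- hole_coarse_a (a point): screw hole of the coarse top plate, at its underside, plate x = +84 mm, y = +20 mm; axes as the plate's
- thread_coarse_a (a point): threaded hole of the coarse frame, centre of the pillar's top face, 70 mm above the bench, frame x = +84 mm, y = +20 mm; axes as the frame's
- hole_coarse_c (a point): screw hole of the coarse top plate, at its underside, plate x = -84 mm, y = -20 mm; axes as the plate's
- thread_coarse_c (a point): threaded hole of the coarse frame, centre of the pillar's top face, 70 mm above the bench, frame x = -84 mm, y = -20 mm; axes as the frame's
- hole_fine_a (a point): screw hole of the fine top plate, at its underside, plate x = +84 mm, y = +20 mm; axes as the plate's
- thread_fine_a (a point): threaded hole of the fine frame, centre of the pillar's top face, 70 mm above the bench, frame x = +84 mm, y = +20 mm; axes as the frame's
- hole_fine_c (a point): screw hole of the fine top plate, at its underside, plate x = -84 mm, y = -20 mm; axes as the plate's
- thread_fine_c (a point): threaded hole of the fine frame, centre of the pillar's top face, 70 mm above the bench, frame x = -84 mm, y = -20 mm; axes as the frame's
- dish: bystander: clear round dish 84 mm across, 16 mm high, with the four rack screws in it; origin at the centre of its underside
- driver: bystander: screwdriver lying flat on the bench near the robot, about 0.2 m long
- reagent: bystander: small reagent bottle, 54 mm across, 105 mm high, upright; origin at the centre of its underside
- cap: bystander: white tube cap, 24 mm across, 14 mm high; origin at the centre of its underside
There are look-alikes about, which are no part of the job. What is shaped like the plate_coarse but yellow is not meant.

How it is judged (in metres and radians):
At the end, for the whole second after the job is handed in: draining-tray plate held over the like-patterned frame (either way round): screw holes within 4 mm of the threads, 5 to 25 mm above the pillars, level within 0.09 rad, still, frame untouched; other plate in the wash-up tray; frames within 20 mm, bystanders within 40 mm of their start (((((horizontal distance between hole_coarse_a and thread_coarse_a below 0.004 m and horizontal distance between hole_coarse_c and thread_coarse_c below 0.004 m) or (horizontal distance between hole_coarse_a and thread_coarse_c below 0.004 m and horizontal distance between hole_coarse_c and thread_coarse_a below 0.004 m)) and z of hole_coarse_a in the frame of thread_coarse_a between 0.005 and 0.025 m and z of hole_coarse_c in the frame of thread_coarse_a between 0.005 and 0.025 m and angle between plate_coarse's own z axis and vertical below 0.09 rad and linear speed of plate_coarse below 0.01 m/s and angular speed of plate_coarse below 0.1 rad/s and contact force between plate_coarse and the fingers above 1 N and contact force between plate_coarse and frame_coarse below 0.3 N and horizontal distance between plate_fine and wash below 0.06 m and height (world z) of plate_fine below 0.025 m) or (((horizontal distance between hole_fine_a and thread_fine_a below 0.004 m and horizontal distance between hole_fine_c and thread_fine_c below 0.004 m) or (horizontal distance between hole_fine_a and thread_fine_c below 0.004 m and horizontal distance between hole_fine_c and thread_fine_a below 0.004 m)) and z of hole_fine_a in the frame of thread_fine_a between 0.005 and 0.025 m and z of hole_fine_c in the frame of thread_fine_a between 0.005 and 0.025 m and angle between plate_fine's own z axis and vertical below 0.09 rad and linear speed of plate_fine below 0.01 m/s and angular speed of plate_fine below 0.1 rad/s and contact force between plate_fine and the fingers above 1 N and contact force between plate_fine and frame_fine below 0.3 N and horizontal distance between plate_coarse and wash below 0.06 m and height (world z) of plate_coarse below 0.025 m)) and distance of each of frame_coarse, frame_fine from where it was at the start of the episode below 0.02 m and distance of each of dish, driver, reagent, cap from where it was at the start of the episode below 0.04 m); the arm keeps its last pose, push and grip.
It fails at once if the plate in the wash-up tray is lifted or pushed out of its place ((horizontal distance between plate_coarse and wash below 0.1 m and horizontal distance between plate_fine and drain below 0.1 m and distance of plate_coarse from where it was at the start of the episode above 0.02 m) or (horizontal distance between plate_fine and wash below 0.1 m and horizontal distance between plate_coarse and drain below 0.1 m and distance of plate_fine from where it was at the start of the episode above 0.02 m)).
It fails at once if a rack frame is shifted by more than 20 mm or tipped (distance of any of frame_coarse, frame_fine from where it was at the start of the episode above 0.02 m or angle between any of frame_coarse, frame_fine's own z axis and vertical above 0.25 rad).
It fails at once if a bystander (dish, screwdriver, bottle, cap) is shifted by more than 40 mm (distance of any of dish, driver, reagent, cap from where it was at the start of the episode above 0.04 m).
It also fails if it takes over 34 s, if anything falls off the work surface, if the arm or the gripper's body presses on something with over 40 N, if the wrist force passes 120 N, or if a joint passes its speed limit or range.

## Working session

There is one attempt and no reset: what is moved stays moved. The work goes in short steps, Python scripts to look and compute and a tool call to move; the robot and the scene stay as the last step left them, time stands still between calls to the robot, and variables do not carry over. Pictures are saved under pics/ and viewed, at most 10 in all, crops included, and the job is handed in when it is done.

Besides the shell and the picture viewer there is one more tool, called as name(argument=value, ...), one argument or row to a line, values as JSON. drive_tool: Moves the arm, as the interface text tells. Its arguments: {"type":"object","properties":{"commands":{"type":"array","items":{"type":"number"}},"force":{"type":"number"}},"required":["commands"]}

```bash
mkdir -p pics
cat > h.py <<'E'
import numpy as np,cv2
from bench import *
def grab(n,f=None):
    im,d=get_image(n)
    np.savez('/tmp/%s.npz'%n,im=im,d=d)
    if f: cv2.imwrite('pics/'+f,im[:,:,::-1])
    return im,d
def world(n,d):
    c=get_calibration(n);K=c['K'];T=np.array(c['cam_to_world']);K=np.array(K)
    v,u=np.mgrid[:480,:640]
    P=np.stack([(u-K[0,2])/K[0,0]*d,(v-K[1,2])/K[1,1]*d,d],-1)
    return P@T[:3,:3].T+T[:3,3]
E
python3 - <<'E'
from h import *
for n in('top','scene'):
    im,d=grab(n,n+'0.png'); W=world(n,d)
    print(n,get_calibration(n))
    for k in('plate_coarse','plate_fine','frame_coarse','frame_fine','drain','wash','dish','driver','reagent','cap'):
        for s in silhouettes(k,n):
            m=s['mask']&(d>0)
            print(k,round(s['score'],2),np.round(s['at']),m.sum(),np.round(np.median(W[m],0)) if m.any() else '', np.round(cv2.minAreaRect(W[m][:,:2].astype(np.float32))[0]) if m.any() else '')
print(state())
E
```

```text
top {'K': array([[562.45999697,   0.        , 313.63477117],
       [  0.        , 562.45999697, 237.44751515],
       [  0.        ,   0.        ,   1.        ]]), 'cam_to_world': array([[ 2.19950855e-02, -9.86340331e-01,  1.63245115e-01,
         3.65643790e+02],
       [-9.99706454e-01, -2.33581180e-02, -6.43464883e-03,
         4.77730216e+00],
       [ 1.01598523e-02, -1.63055664e-01, -9.86564558e-01,
         1.15944323e+03],
       [ 0.00000000e+00,  0.00000000e+00,  0.00000000e+00,
         1.00000000e+00]])}
plate_coarse 0.83 [478. 389.] 2382 [ 258. -334.    6.] [ 258. -335.]
plate_coarse 0.71 [431. 126.] 2158 [ 802. -247.    6.] [ 805. -250.]
plate_coarse 0.55 [372. 246.] 2298 [ 537. -124.   22.] [ 542. -125.]
frame_coarse 0.56 [474. 249.] 3490 [ 541. -324.   38.] [ 547. -334.]
frame_coarse 0.23 [247. 247.] 2195 [533. 130.  22.] [534. 130.]
frame_fine 0.84 [141. 260.] 3587 [498. 344.  38.] [504. 354.]
frame_fine 0.57 [246. 245.] 2141 [531. 130.  22.] [534. 131.]
drain 0.64 [376. 243.] 7060 [ 550. -135.    4.] [ 550. -129.]
drain 0.57 [248. 245.] 7208 [539. 132.   6.] [538. 
[... 1998 characters left out ...]
0.]
{'clock': 1.1, 'q': array([ 1.16291525e+00,  3.58796401e-01,  1.51040535e+00, -1.38271562e-05,
        1.27247448e+00, -1.15089345e-01]), 'joint_vel': array([ 0.00208006, -0.00063141,  0.00029119, -0.00081173,  0.00053561,
       -0.00076816]), 'effort': array([-1.08734184e-03, -5.15356994e+01, -2.71118098e+01,  6.74508652e-02,
        2.49708403e-02, -2.31980783e-05]), 'position': array([173.17197595, 574.44101603, 239.62288029]), 'orientation': array([-4.41943388e-06,  1.45871496e-01,  9.89303545e-01, -4.20761222e-05]), 'force': array([-0.48345696,  0.51550678,  0.04715987]), 'torque': array([0.02139469, 0.05026782, 0.05482758]), 'grasp_force': 0.0, 'gripper_width': 0.9976677469946256}
```

View top.

Run:
```python
from h import *
im=np.load('/tmp/top.npz')['im']
cv2.imwrite('pics/top1.png',cv2.resize(im[120:420,80:600],(0,0),fx=1.53,fy=1.53,interpolation=2)[:,:,::-1])
c=im[170:330,310:540]
cv2.imwrite('pics/crop1.png',cv2.resize(c,(0,0),fx=3.4,fy=3.4,interpolation=2)[:,:,::-1])
```

```text
(no output)
```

View pics/top1.png

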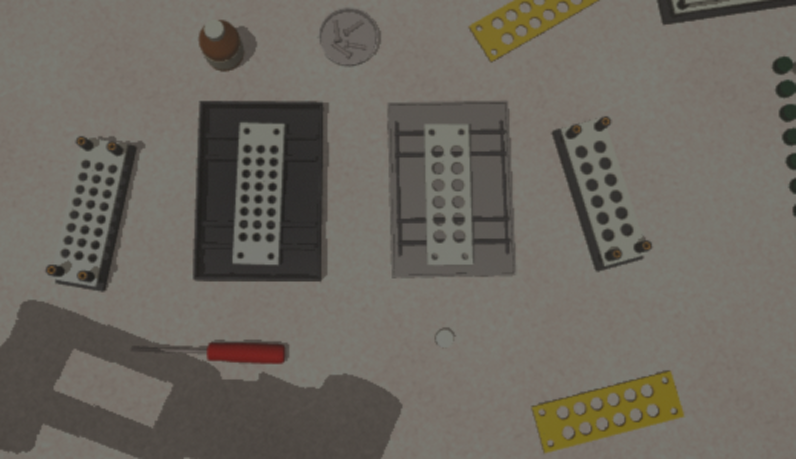

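View pics/crop1.png

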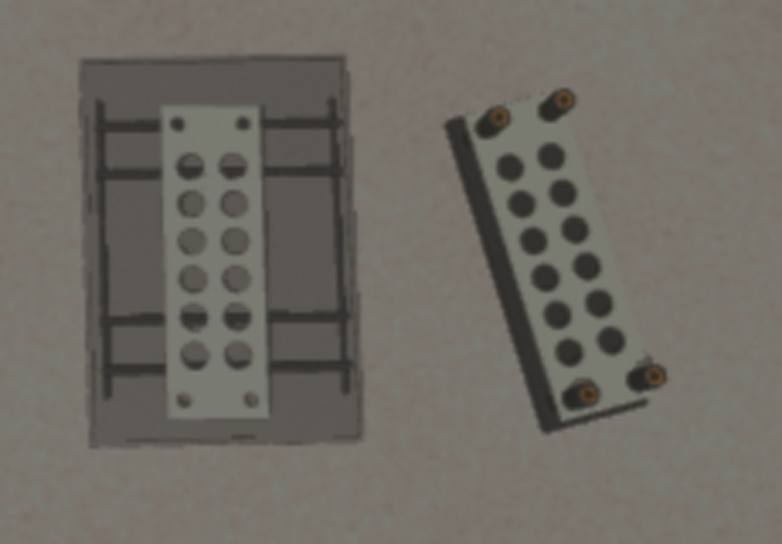

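```bash
cat >> h.py <<'E'
def ray(n,px,z):
    c=get_calibration(n);K=np.array(c['K']);T=np.array(c['cam_to_world'])
    px=np.atleast_2d(px).astype(float);d=np.c_[(px-K[:2,2])/[K[0,0],K[1,1]],np.ones(len(px))]@T[:3,:3].T
    return (T[:3,3]+d*((z-T[2,3])/d[:,2:]))[:,:2]
def proj(n,P):
    c=get_calibration(n);K=np.array(c['K']);T=np.linalg.inv(np.array(c['cam_to_world']))
    q=np.atleast_2d(P)@T[:3,:3].T+T[:3,3];q=q@K.T;return q[:,:2]/q[:,2:]
M=np.array([[84,20],[84,-20],[-84,20],[-84,-20]],float)
def fit(m,w):
    a,b=m-m.mean(0),w-w.mean(0);U,_,V=np.linalg.svd(a.T@b);R=V.T@np.diag([1,np.linalg.det(V.T@U.T)])@U.T
    t=w.mean(0)-R@m.mean(0);return t,np.degrees(np.arctan2(R[1,0],R[0,0])),np.linalg.norm(m@R.T+t-w,axis=1)
E
cat > m.py <<'E'
from h import *
from scipy import ndimage as N
for n in('top','scene'):
    f=np.load('/tmp/%s.npz'%n);im=f['im'].astype(int);d=f['d'];W=world(n,d)
    # brass pillars: colour, in frame_coarse area
    near=(abs(W[...,0]-545)<130)&(W[...,1]<-240)&(W[...,1]>-430)&(W[...,2]>50)
    brass=near&(im[...,0]-im[...,2]>25)
    lab,k=N.label(brass)
    c=[(np.sum(lab==i),*N.center_of_mass(im[...,0]-im[...,2],lab,i)[::-1]) for i in range(1,k+1) if np.sum(lab==i)>3]
    c=np.array(c);print(n,'brass',c.round(1).tolist())
    w=ray(n,c[:,1:],70);print(w.round(1).tolist())
    # plate: white mask by depth
    s=[s for s in silhouettes('plate_coarse',n)]
    s=min(s,key=lambda s:np.hypot(*(np.median(W[s['mask']],0)[:2]-[540,-124])))
    m=N.binary_fill_holes(s['mask'])
    cs,_=cv2.findContours(m.astype(np.uint8),0,1);cc=max(cs,key=len)[:,0]
    print('plate',[np.round(x,1) for x in cv2.minAreaRect(ray(n,cc,22).astype(np.float32))])
E
python3 - <<'E'
exec(open('m.py').read())
p=np.array([[178,124],[243,123],[184,400],[251,400]])/3.4+[310,170]
# refine dark blobs
g=cv2.cvtColor(np.load('/tmp/top.npz')['im'],cv2.COLOR_RGB2GRAY).astype(float)
q=[]
for u,v in p:
    x,y=int(round(u)),int(round(v));w=g[y-4:y+5,x-4:x+5];k=np.clip(np.median(w)-5-w,0,None)
    yy,xx=np.mgrid[y-4:y+5,x-4:x+5];q.append([(k*xx).sum()/k.sum(),(k*yy).sum()/k.sum()])
q=np.array(q);print(p.round(1).tolist(),q.round(1).tolist())
print(fit(M,ray('top',q,22)))
b=np.array([[499,118],[564,100],[589,394],[655,376]])/3.4+[310,170]
print(fit(M,ray('top',b,70)))
E
```

```text
top brass [[16.0, 475.6, 198.7], [17.0, 456.5, 203.9], [18.0, 502.4, 280.1], [14.0, 482.9, 285.5]]
[[631.8, -323.1], [620.1, -284.8], [470.5, -371.4], [459.2, -333.0]]
plate [array([ 540.2, -123. ]), array([191.8,  61.7]), np.float64(2.8)]
scene brass [[23.0, 153.9, 268.1], [23.0, 135.4, 280.6], [27.0, 213.4, 317.1], [31.0, 195.0, 331.6]]
[[460.2, -331.0], [471.7, -369.6], [620.5, -283.3], [631.9, -321.6]]
plate [array([ 541. , -124.1]), array([193.2,  62.3]), np.float64(1.9)]
[[362.4, 206.5], [381.5, 206.2], [364.1, 287.6], [383.8, 287.6]] [[361.8, 206.1], [381.0, 205.9], [363.6, 287.5], [383.5, 287.2]]
(array([ 538.58130505, -123.38757414]), np.float64(1.7842184916712258), array([0.1355585 , 0.19865004, 0.33099119, 0.15796621]))
(array([ 544.22421315, -328.61508196]), np.float64(16.730740548844334), array([0.31862045, 0.14107875, 0.38826213, 0.13938429]))
```

drive_tool(
  commands=[0.02,-0.04,0,0,0,2,1,0.04,-0.08,0,0,0,4,1,0.06,-0.115,0,0,0,6,1,0.08,-0.15,0,0,0,8,1,0.1,-0.19,0,0,0,10,1,0.12,-0.225,0,0,0,12,1,0.14,-0.26,0,0,0,14,1,0.155,-0.295,0,0,0,16,1,0.175,-0.33,0,0,0,18,1,0.195,-0.37,0,0,0,18.6,1,0.21,-0.4,0,0,0,18.6,1,0.23,-0.435,0,0,0,18.6,1],
  force=20,
)

```text
clock: 2.2
position: [403.3, 137.7, 239.9]
orientation: [0.0, -0.016, 1.0, 0.0]
force: [0.2, 0.8, 0.4]
gripper_width: 1.006
grasp_force: 0.0
```

drive_tool(
  commands=[0.02,-0.035,0,0,0,0,1,0.036,-0.07,0,0,0,0,1,0.054,-0.105,0,0,0,0,1,0.072,-0.14,0,0,0,0,1,0.09,-0.175,0,0,0,0,1,0.11,-0.21,-0.01,0,0,0,1,0.125,-0.24,-0.03,0,0,0,1,0.137,-0.263,-0.06,0,0,0,1,0.137,-0.263,-0.09,0,0,0,1,0.137,-0.263,-0.12,0,0,0,1,0.137,-0.263,-0.145,0,0,0,1,0.137,-0.263,-0.16,0,0,0,1],
)

```text
clock: 3.2
position: [538.7, -123.4, 76.8]
orientation: [-0.002, -0.016, 1.0, 0.001]
force: [-0.3, -0.4, -0.4]
gripper_width: 0.994
grasp_force: 0.0
```

drive_tool(
  commands=[0,0,0,0,0,0,1,0,0,0,0,0,0,1],
)

```text
clock: 3.37
position: [539.7, -123.4, 79.1]
orientation: [-0.001, -0.016, 1.0, 0.0]
force: [0.8, -0.7, 0.6]
gripper_width: 0.998
grasp_force: 0.0
```

Run:
```python
from h import *
im,d=grab('scene');c=im[190:370,180:400]
cv2.imwrite('pics/s1.png',cv2.resize(c,(0,0),fx=3.3,fy=3.3,interpolation=2)[:,:,::-1])
```

```text
(no output)
```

View pics/s1.png

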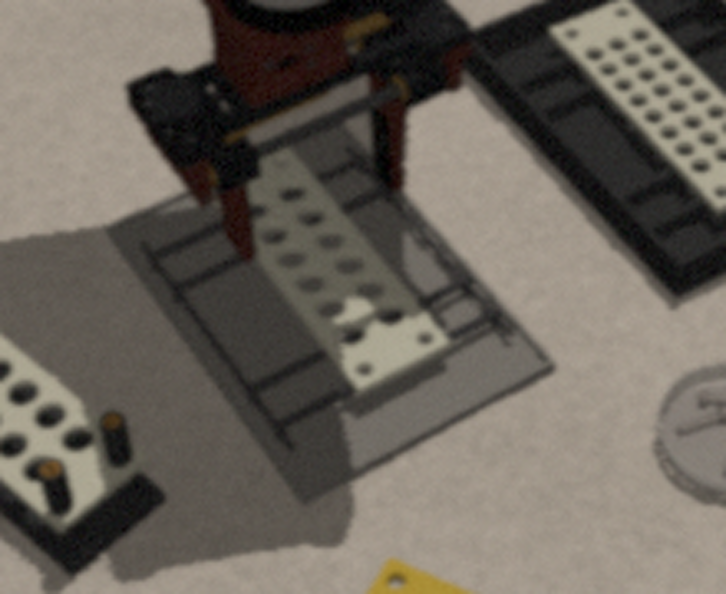

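The picture shows the open fingers straddling the white coarse plate on the draining tray, one on each side of its middle (crop about 240,240 and 395,170). I'll descend.

drive_tool(
  commands=[0,0,-0.02,0,0,0,1,0,0,-0.035,0,0,0,1,0,0,-0.045,0,0,0,1,0,0,-0.053,0,0,0,1,0,0,-0.055,0,0,0,1,0,0,-0.055,0,0,0,1,0,0,-0.055,0,0,0,0.6,0,0,-0.055,0,0,0,0.6,0,0,-0.055,0,0,0,0.6,0,0,-0.055,0,0,0,0.6,0,0,-0.055,0,0,0,0.6,0,0,-0.055,0,0,0,0.6],
  force=25,
)

```text
clock: 4.42
position: [540.4, -123.6, 25.0]
orientation: [0.0, -0.016, 1.0, -0.0]
force: [-0.2, 0.7, 2.5]
gripper_width: 0.682
grasp_force: 25.0
```

drive_tool(
  commands=[0,0,0,0,0,0,0.6,0,0,0,0,0,0,0.6,0,0,0,0,0,0,0.6,0,0,0,0,0,0,0.6],
)

```text
clock: 4.75
position: [540.4, -123.7, 25.0]
orientation: [0.0, -0.016, 1.0, -0.0]
force: [-0.5, -0.3, 4.8]
gripper_width: 0.68
grasp_force: 25.0
```

drive_tool(
  commands=[0,0,0.01,0,0,0,0.6,0,0,0.03,0,0,0,0.6,0,0,0.055,0,0,0,0.6,0,0,0.08,0,0,0,0.6,0,0,0.1,0,0,0,0.6,0,-0.02,0.11,0,0,2,0.6,0,-0.05,0.11,0,0,5,0.6,0.002,-0.08,0.11,0,0,8,0.6,0.003,-0.11,0.11,0,0,11,0.6,0.004,-0.14,0.11,0,0,13,0.6,0.005,-0.17,0.11,0,0,14.5,0.6,0.006,-0.19,0.11,0,0,14.9,0.6],
)

```text
clock: 5.75
position: [545.9, -316.3, 135.0]
orientation: [0.0, -0.146, 0.989, -0.001]
force: [0.7, 0.2, -1.0]
gripper_width: 0.677
grasp_force: 25.0
```

drive_tool(
  commands=[0,-0.008,0,0,0,0,0.6,0,-0.0145,0,0,0,0,0.6,0,-0.0145,0,0,0,0,0.6,0,-0.0145,-0.01,0,0,0,0.6,0,-0.0145,-0.02,0,0,0,0.6,0,-0.0145,-0.03,0,0,0,0.6,0,-0.0145,-0.036,0,0,0,0.6,0,-0.0145,-0.036,0,0,0,0.6,0,-0.0145,-0.036,0,0,0,0.6,0,-0.0145,-0.036,0,0,0,0.6],
)

```text
clock: 6.58
position: [546.3, -327.9, 98.6]
orientation: [-0.0, -0.146, 0.989, -0.0]
force: [0.4, -0.2, -0.4]
gripper_width: 0.681
grasp_force: 25.0
```

Run:
```python
from h import *
print(state()['position'],state()['force'],state()['grasp_force'])
for n,(a,b,c,e) in dict(top=(180,300,430,540),scene=(230,360,110,240)).items():
    im,d=grab(n);W=world(n,d)
    cv2.imwrite('pics/%s2.png'%n,cv2.resize(im[a:b,c:e],(0,0),fx=5,fy=4.6,interpolation=2)[:,:,::-1])
    v=im.astype(int);m=(v.min(-1)>95)&(W[...,2]>75)&(W[...,2]<115)&(abs(W[...,0]-545)<150)&(abs(W[...,1]+328)<120)
    P=W[m];A=np.c_[P[:,:2]-P[:,:2].mean(0),np.ones(len(P))]
    print(n,len(P),np.linalg.lstsq(A,P[:,2],rcond=None)[0] if len(P)>9 else '',np.percentile(P,[2,50,98],0) if len(P) else '')
```

```text
[ 546.3231444  -327.91524419   98.60668141] [ 0.43282653 -0.18716742 -0.36117449] 24.999441504478455
top 663 [-7.45387638e-03  9.00214004e-03  9.57698423e+01] [[ 584.74191004 -339.70906484   91.53079915]
 [ 613.95928373 -307.85427303   95.72906077]
 [ 639.10047961 -276.48564531   99.82968049]]
scene 774 [-8.87278500e-03  4.78003929e-03  9.42566008e+01] [[ 513.12222037 -333.13491175   90.3173861 ]
 [ 615.70968743 -306.08532558   94.26693536]
 [ 640.48971972 -276.27277332   97.41557015]]
```

View pics/top2.png

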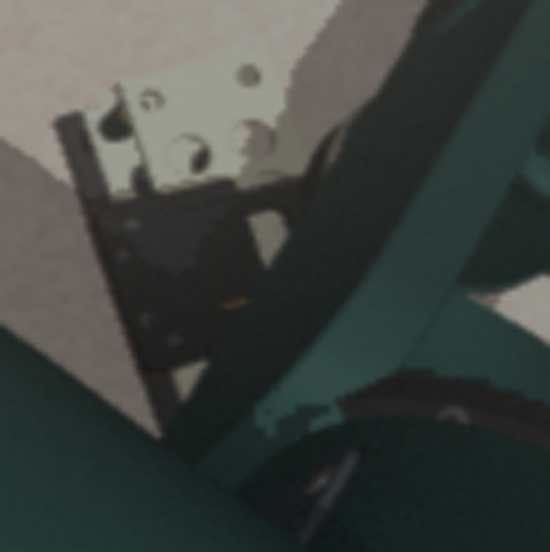

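View pics/scene2.png

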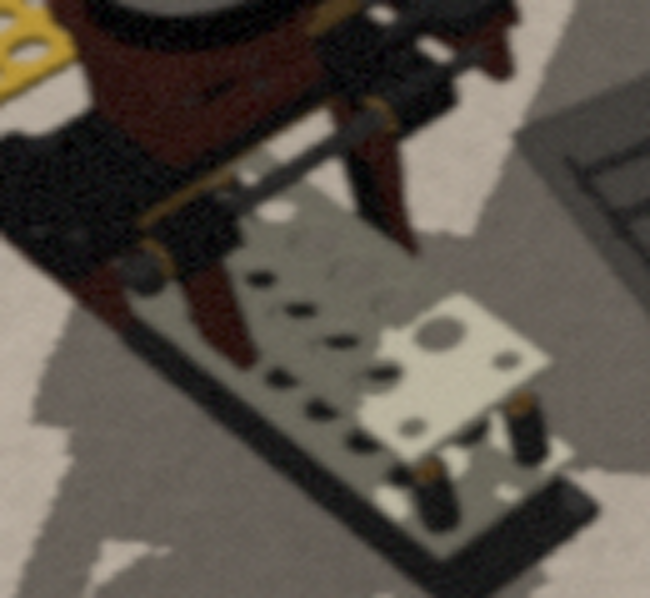

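```bash
cat > c.py <<'E'
from h import *
import sys
def cent(g,u,v,r=3):
    for _ in range(3):
        yy,xx=np.mgrid[int(round(v))-r:int(round(v))+r+1,int(round(u))-r:int(round(u))+r+1]
        w=g[yy,xx];k=np.clip(np.percentile(w,60)-8-w,0,None);u,v=(k*xx).sum()/k.sum(),(k*yy).sum()/k.sum()
    return u,v
def meas(z,guess):
    th=dict(top=[[631.8,-323.1],[620.1,-284.8]],scene=[[631.9,-321.6],[620.5,-283.3]])
    for n,p in guess.items():
        g=cv2.cvtColor(np.load('/tmp/%s.npz'%n)['im'],cv2.COLOR_RGB2GRAY).astype(float)
        q=np.array([cent(g,*a) for a in p]);w=ray(n,q,z);w0=ray(n,np.array(p),z)
        print(n,q.round(1).tolist(),w.round(1).tolist(),'err',(w-th[n]).round(1).tolist(),'eyeball err',(w0-th[n]).round(1).tolist(),'sep',np.linalg.norm(w[0]-w[1]))
E
python3 - <<'E'
from c import *
meas(95.6,dict(top=[[479.6,196.3],[460.4,201.7]],scene=[[193.0,322.8],[211.6,308.3]]))
# outline corners of plate end in scene
E
```

```text
top [[479.4, 196.0], [459.8, 201.1]] [[631.1, -323.0], [620.0, -284.6]] err [[-0.7, 0.1], [-0.1, 0.2]] eyeball err [[-1.3, -0.3], [-1.3, -0.9]] sep 39.99444380359701
scene [[192.0, 322.5], [210.8, 308.0]] [[632.0, -322.3], [620.5, -284.1]] err [[0.1, -0.7], [0.0, -0.8]] eyeball err [[1.4, 0.5], [1.3, 0.0]] sep 39.859508443576345
```

The pictures show the plate level over the coarse frame. At its visible end the screw holes (top 479,196 and 460,201; scene 192,322 and 211,308) are within 1 mm of the threads in both cameras. It sits 19 mm up, so I'll lower it 4 mm and let it settle.

drive_tool(
  commands=[0,0,-0.002,0,0,0,0.6,0,0,-0.004,0,0,0,0.6,0,0,-0.004,0,0,0,0.6,0,0,-0.004,0,0,0,0.6,0,0,-0.004,0,0,0,0.6,0,0,-0.004,0,0,0,0.6,0,0,-0.004,0,0,0,0.6,0,0,-0.004,0,0,0,0.6],
)

```text
clock: 7.35
position: [546.2, -328.1, 94.7]
orientation: [0.0, -0.145, 0.989, -0.0]
force: [0.1, -0.2, 0.0]
gripper_width: 0.68
grasp_force: 25.0
```

Run:
```python
from c import *
s=state();print(s['position'],s['force'],s['joint_vel'].round(4),s['clock'])
grab('top');grab('scene')
meas(91.6,dict(top=[[479.4,196],[459.8,201.1]],scene=[[192.3,325],[211,310.5]]))
```

```text
[ 546.17407157 -328.08902703   94.67339872] [ 0.12875883 -0.20531666  0.00767845] [ 0.0009  0.0012 -0.0005 -0.0017 -0.0006  0.0001] 7.35
top [[478.9, 196.6], [459.4, 202.0]] [[630.8, -323.2], [619.1, -284.8]] err [[-1.0, -0.1], [-1.0, 0.0]] eyeball err [[0.3, -1.1], [0.8, -0.8]] sep 40.18072889947168
scene [[192.4, 323.9], [211.1, 309.4]] [[631.8, -322.3], [620.4, -284.1]] err [[-0.1, -0.7], [-0.1, -0.8]] eyeball err [[1.8, -1.6], [1.9, -1.9]] sep 39.88544139753487
```

Both cameras put the holes within about 1 mm of the threads, and the arm is still, so I'm handing it in.

```bash
python3 -c "
from bench import *
print(job_done())"
```

```text
the job is handed in; nothing more can be done
None
```

The white coarse plate from the draining tray is held level about 15 mm above the coarse frame's pillars, and the job is handed in; the two screw holes I could see are within about 1 mm of their threads in both cameras, while the other two were hidden by the gripper and rest on the measured yaw.

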